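# Press-test the deck and stand the bottle over its hidden support

## Task

The small raised deck has four white boards; only one is carried by a hidden steel cross-bar, whose two ends stand out of the deck's frame in front and behind, and the others give way softly. First press down firmly with the shut fingertips on the middle of the board over the bar and feel it hold (about 10 N, for half a second), then take the round bottle with the narrow screw cap and set it down gently, upright, on the middle of that board and let go. Leave the tall tub with the wide cap where it stands.

Things in the scene. Friction and masses are not known exactly. Their poses are not given: they have to be found in the camera images.
- supported_board: The white deck board over the hidden bar; which of the deck's four places it has changes. 112 mm long (x, front to back of the deck), 57 mm wide (y, along the row), 10 mm thick. Origin: centre of its top face, 46 mm above the worktop; z up. It springs down about 1 mm for every 3 N, to a stop at 8 mm (10 N: 3 to 4 mm); the three others sink 1 mm for every 0.35 N, to a stop at 14 mm.
- deck: Low aluminium frame fixed on the worktop, 132 mm deep (x), 262 mm wide (y), 44 mm high, with four equal white boards in a row, 60 mm apart. In line with the board over the bar, the ends of a flat dark steel bar, 30 mm wide and 10 mm high, stand 24 mm out of its front and back faces, 18 mm above the worktop; at the others are only empty dark slots. Origin: centre of its underside.
- bottle: The bottle to set down: round translucent bottle, body 52 mm across, 125 mm tall, with a cylindrical screw cap 31 mm across, from 106 to 125 mm above its foot, that does not come off and can be gripped from above. About 0.12 kg, loose on the worktop left of the deck, at a changing place in a row of things. Origin: centre of its underside; z up along its axis.
- tall_tub: A bystander that resembles the bottle: white round tub, 47 mm across and 118 mm tall, its cap as wide as its body. Stands in the same row; to be left alone. (Behind the gap between row and deck stands the room's tall analyser, 355 mm high, its front at x = 0.56, from y = -0.11 to 0.19: pass well in front of it.) Origin: centre of its underside; z up.

How it is judged:
On the way:
1. the fingertips press the board over the bar with more than 5 N for 0.2 s, with the bottle not yet on it (contact force between the fingers and supported_board above 5 N and horizontal distance between bottle and supported_board above 0.08 m), for 0.2 s.
At the end, for the whole second after the job is handed in: The bottle stands at rest and upright (within 10 degrees) on the board over the bar, its weight on that board, its axis within 20 mm of the board's centre across the board and 30 mm along it (y of bottle in the frame of supported_board between -0.02 and 0.02 m and x of bottle in the frame of supported_board between -0.03 and 0.03 m and z of bottle in the frame of supported_board between -0.01 and 0.01 m and angle between bottle's own z axis and vertical below 0.17 rad and contact force between bottle and supported_board above 0.4 N and linear speed of bottle below 0.02 m/s); the robot touches nothing.
It fails at once if the bottle is dropped or rammed on the board (more than 25 N between them) (contact force between bottle and supported_board above 25 N).
It fails at once if the tall tub is moved by more than 30 mm or tipped over (distance of tall_tub from where it was at the start of the episode above 0.03 m or angle between tall_tub's own z axis and vertical above 0.5 rad).
It also fails if it takes over 72 s, if anything falls off the work surface, if the arm or the gripper's body presses on something with over 40 N, if the wrist force passes 120 N, or if a joint passes its speed limit or range.

## Robot

A 6-joint arm with a two-finger parallel gripper is mounted at the origin on a cart in front of the work surface, level with it; the furniture and walls round the work are solid. World frame = base frame: x ahead of the robot, y to its left, z up, the work surface at z = 0. Lengths are in m, angles in rad, forces in N, time in s.
With the tool pointing down it reaches from about 0.35 to 0.775 m from the base axis. Payload 5.5 kg.
Tool frame: the origin (TCP) lies midway between the tips of the shut fingers; the grasp point (between the pads) lies 19 mm behind it; z points along the fingers, y is the line along which they close (so a half turn about z gives the same grasp; the last joint's range is limited). The gripper opens to 85 mm and grips with 20 to 120 N. Pads are 22 mm wide; open, the fingers measure 114 mm over their backs; the gripper's body (76 mm by 85 mm) begins 54 mm behind the grasp point. The pads swing forward as they close: fully open they stand 13 mm farther back than shut.
Start: joints at [-1.259, 0.313, 0.046, 1.304, 0, 1.431], TCP at [0.251, -0.517, 0.231] pointing down, gripper open.
Joint ranges: [-2.76, 2.76], [-0.86, 1.69], [-1.03, 1.26], [-2.2, 2.34], [-1.47, 1.5], [-3.14, 3.14]. Speed limits (rad/s): [2.57, 2.57, 3.14, 3.14, 3.14, 3.14].

## Interface

Orientations are given as a unit quaternion [w, x, y, z].
In Python, from bench import readout, capture, ticket, finder gives the robot as it stands.
- The arm moves only by the shell command python3 -m crank 'ROWS' [OPENING] [FORCE]. ROWS is text: rows parted by semicolons, each of 6 numbers parted by spaces: the shift along the world's x, y, z in m, then the turn, a rotation vector about the world's x, y, z in rad. A call has 1 to 8 rows; each row is the pose to reach, as a shift and turn from the pose commanded when the call began; what a row does not reach only later rows make up. A row lasts 1/12 s, in which the tool goes at most 41.7 mm and 7.16 degrees, less where a joint would pass 70% of its speed; a pose out of reach is approached as far as the arm can. A call with a gripper value outside its range is refused whole. OPENING is the closure, from 0 (fully open) to 1 (shut), set as the call begins (- or left out, the last holds). The fingers move at their own pace and stop on an object; FORCE is the grip in N (left out, the last holds). Time passes only in rows, so rows that repeat a pose let the fingers close. It gives the time, the measured TCP pose, the force, the opening and the grip force at its end, in the units of the state.
- readout.sense(): the state, without advancing time (a new reading comes with each control period).
- capture(name): name is "scene" or "top" or "wrist"; returns a dict with "image" (480x640x3 uint8, red, green, blue), "camera_matrix" (3x3 intrinsics, pixels), "T" (4x4, takes a point from camera to world coordinates). Camera axes: x right, y up, looking along -z (the intrinsics and any distortion apply to the point x, -y, -z); pixel columns grow to the right and rows downward; lengths in m; the calibration is good to about 2 mm. A picture is of the moment at which its call begins. There is no depth.
- ticket.finish_job(): hands the job in; it is judged then, once.
Trained networks look in a picture, given as the dict that the camera call returned (one of the last four; its "shot" number tells which), for a name from the list of things; names that differ only in an ending like _2 or _b are one class to them, and where a whole thing is asked for, a point or a joint stands for the part that bears it (a point fixed in the world has none). Each returns a list of dicts, best first, with "confidence" (0 to 1); they miss things now and then, are a little off and sometimes report something else, mostly with a low value. They report only what shows in the picture. A call takes as long as a camera call.
- finder.masks_of(picture, thing): "region" (480x640 bool, what is visible of it) and "centre" ([row, column] in pixels, amid what is visible of it).
- finder.spot_point(picture, thing): "centre" ([row, column] in pixels: a listed point, or the origin of a listed thing).
The state is a dict: "t": time; "joint_positions": joint angles; "qvel": joint speeds; "joint_efforts": joint torques, N m; "tool_pos": TCP position; "tool_rot": TCP orientation; "force": force on the tool from outside, world axes, zero at the start; "moment": the same for the moment, N m; "width": finger opening in m; "grasp_force": force on a finger pad.
Only numpy, scipy, OpenCV 4.12 (cv2) and the standard library are available. Lean on these libraries where they do the work, as an engineer would, in place of code of your own. Each camera call takes 0.05 s, during which the arm holds its last target. There are 200 camera calls.

## Working session

There is one attempt and no reset: what is moved stays moved. The work goes in short steps, Python scripts to look and compute and a shell command to move; the robot and the scene stay as the last step left them, time stands still between calls to the robot, and variables do not carry over. Pictures are saved under pics/ and viewed, at most 10 in all, crops included, and the job is handed in when it is done.

```bash
mkdir -p pics; cat > h.py <<'E'
import numpy as np,cv2
from bench import readout,capture,ticket,finder
def ray(p,rc,z):
    K=p["camera_matrix"];T=p["T"];u=np.linalg.solve(K,[rc[1],rc[0],1.]);d=T[:3,:3]@[u[0],-u[1],-u[2]]
    o=T[:3,3];return o+d*(z-o[2])/d[2]
def save(p,n): cv2.imwrite("pics/"+n+".png",p["image"][:,:,::-1])
E
python3 - <<'E'
from h import *
print(readout.sense())
for c in("scene","top"):
    p=capture(c);save(p,c+"1");print(c,p["T"][:3,3].round(3))
    for n,z in(("supported_board",.046),("deck",0),("bottle",0),("tall_tub",0)):
        for f in finder.spot_point(p,n)[:3]:print(n,np.round(f["centre"]),round(f["confidence"],2),ray(p,f["centre"],z).round(3))
E
```

```text
{'t': 0.0, 'joint_positions': array([-1.25858433e+00,  3.14005788e-01,  4.49815812e-02,  1.30362787e+00,
        3.14699694e-05,  1.43122097e+00]), 'qvel': array([ 1.14062252e-04,  3.31751459e-04,  1.16682761e-03, -5.50261018e-04,
       -9.98379696e-05,  4.82772090e-04]), 'joint_efforts': array([ 5.07447703e-05, -4.80624747e+01,  2.98534709e+01,  1.93380163e-02,
        3.34098360e-06,  4.27786233e-06]), 'tool_pos': array([ 0.25088138, -0.51680277,  0.23040689]), 'tool_rot': array([-9.25778067e-04,  9.74593917e-01,  2.23977310e-01, -6.43168899e-05]), 'force': array([ 0.5560358 , -0.33791089, -0.45803775]), 'moment': array([-0.02842247, -0.04954228,  0.01574328]), 'grasp_force': 0.0, 'width': 0.08540343244828535}
scene [-0.269  0.479  1.178]
bottle [282. 283.] 0.87 [0.474 0.121 0.   ]
tall_tub [330. 176.] 0.94 [0.491 0.41  0.   ]
top [0.407 0.04  1.434]
supported_board [225. 502.] 0.55 [ 0.511 -0.368  0.046]
deck [225. 456.] 0.96 [ 0.517 -0.27   0.   ]
deck [247. 172.] 0.29 [0.485 0.41  0.   ]
bottle [250. 292.] 0.71 [0.468 0.123 0.   ]
tall_tub [247. 169.] 0.57 [0.484 0.418 0.   ]
```

View pics/top1.png

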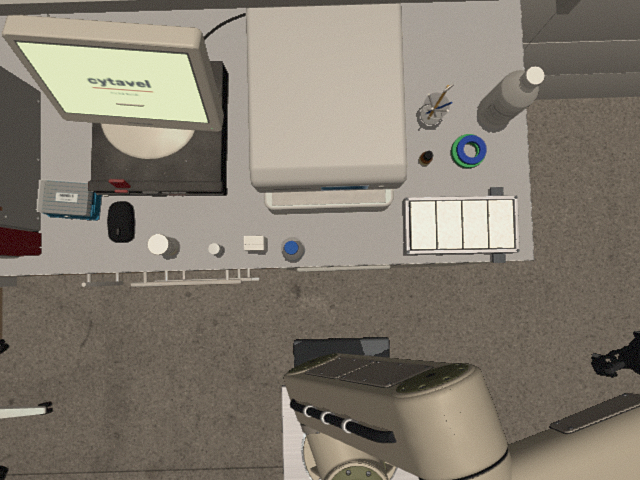

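View pics/scene1.png

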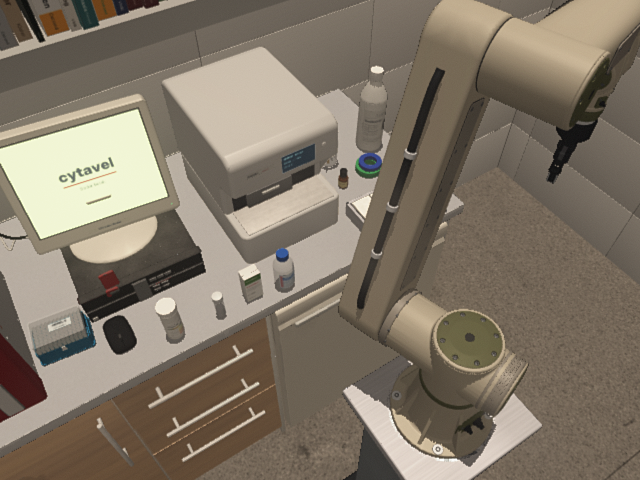

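The top view shows the steel bar ends at column ~497, under the rightmost board, centre about (225, 502). The blue-capped bottle is at (247, 291) and the white tub at (243, 160). The network positions agree with this. I'll move above the board with the fingers shut.

```bash
python3 -m crank '.26 .149 -.05 0 0 0;.26 .149 -.05 0 0 0;.26 .149 -.05 0 0 0;.26 .149 -.05 0 0 0;.26 .149 -.05 0 0 0;.26 .149 -.05 0 0 0;.26 .149 -.05 0 0 0;.26 .149 -.05 0 0 0' 1 40
python3 -m crank '0 0 0 0 0 0;0 0 0 0 0 0;0 0 0 0 0 0;0 0 0 0 0 0'
python3 - <<'E'
from h import *
print(readout.sense()["force"])
p=capture("wrist");save(p,"w1")
for f in finder.spot_point(p,"supported_board")[:3]:print(np.round(f["centre"]),f["confidence"],ray(p,f["centre"],.046))
for f in finder.masks_of(p,"supported_board")[:3]:print(np.round(f["centre"]),f["confidence"],ray(p,f["centre"],.046))
E
```

```text
t: 1.17
tool_pos: [0.515, -0.3647, 0.18]
tool_rot: [-0.001, 0.974, 0.226, 0.001]
force: [-0.6, -0.5, -0.8]
width: -0.0001
grasp_force: 0.0
t: 1.5
tool_pos: [0.5099, -0.3695, 0.1818]
tool_rot: [0.0, 0.975, 0.223, -0.0]
force: [0.4, -1.0, -0.2]
width: 0.0003
grasp_force: 0.0
[ 0.36515832 -0.96287661 -0.19272017]
[209. 311.] 0.94 [ 0.51593873 -0.36332104  0.046     ]
[201. 315.] 0.64 [ 0.52231783 -0.36323757  0.046     ]
```

View pics/w1.png

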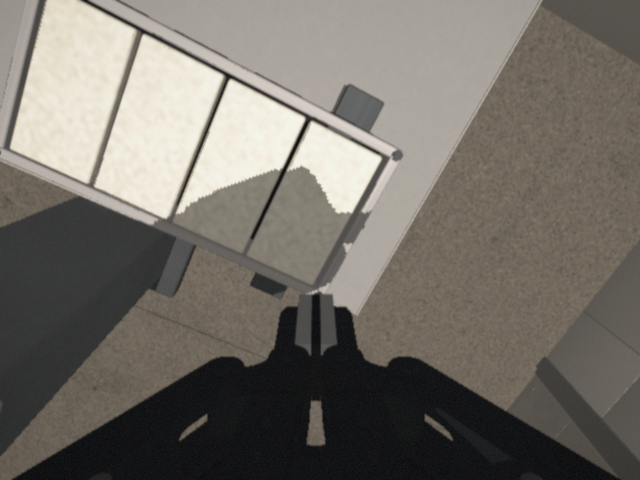

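The wrist view shows bar ends behind (107, 360) and in front (285, 270), both in line with the rightmost board, centre about (209, 315). That confirms the board, so I'll descend.

```bash
python3 -m crank '.003 .004 -.035 0 0 0;.003 .004 -.07 0 0 0;.003 .004 -.10 0 0 0;.003 .004 -.12 0 0 0;.003 .004 -.128 0 0 0;.003 .004 -.128 0 0 0;.003 .004 -.128 0 0 0'
python3 -m crank '0 0 -.003 0 0 0;0 0 -.005 0 0 0;0 0 -.007 0 0 0;0 0 -.009 0 0 0;0 0 -.009 0 0 0;0 0 -.009 0 0 0'
```

```text
t: 2.23
tool_pos: [0.514, -0.365, 0.0541]
tool_rot: [0.0, 0.975, 0.224, 0.0]
force: [0.4, -0.5, -0.9]
width: 0.0001
grasp_force: 0.0
t: 2.73
tool_pos: [0.5146, -0.3649, 0.0452]
tool_rot: [0.001, 0.975, 0.224, 0.0]
force: [1.3, 0.3, 3.5]
width: 0.0
grasp_force: 1.5
```

```bash
python3 -m crank '0 0 -.001 0 0 0;0 0 -.002 0 0 0;0 0 -.003 0 0 0;0 0 -.003 0 0 0;0 0 -.003 0 0 0'
python3 -m crank '0 0 0 0 0 0;0 0 0 0 0 0;0 0 0 0 0 0;0 0 0 0 0 0;0 0 0 0 0 0'
```

```text
t: 3.15
tool_pos: [0.5146, -0.3649, 0.0429]
tool_rot: [0.001, 0.975, 0.224, 0.001]
force: [-1.2, 0.4, 9.8]
width: 0.0
grasp_force: 4.9
t: 3.57
tool_pos: [0.5147, -0.3649, 0.043]
tool_rot: [0.001, 0.975, 0.224, 0.001]
force: [-1.0, 0.8, 10.5]
width: 0.0
grasp_force: 4.8
```

10 N held at about 3 mm of sinking, so this is the supported board. Next: lift, retreat in front of the analyser and go to the bottle.

```bash
python3 -m crank '0 0 0 0 0 0;0 0 .02 0 0 0;0 0 .06 0 0 0;-.02 .01 .10 0 0 0;-.04 .03 .13 0 0 0;-.06 .06 .16 0 0 0;-.085 .09 .175 0 0 0;-.11 .12 .18 0 0 0' 1
python3 -m crank '-.005 .04 0 0 0 0;-.01 .08 0 0 0 0;-.01 .12 0 0 0 0;-.01 .16 0 0 0 0;-.01 .20 0 0 0 0;-.01 .24 0 0 0 0;-.01 .28 0 0 0 0;-.01 .32 0 0 0 0' 0
python3 -m crank '0 .047 0 0 0 0;0 .047 0 0 0 0;0 .047 0 0 0 0;0 .047 0 0 0 0'
python3 - <<'E'
from h import *
print(readout.sense()["tool_pos"],readout.sense()["force"],readout.sense()["joint_positions"])
p=capture("wrist");save(p,"w2");q=capture("top")
for p in(p,q):
  for f in finder.spot_point(p,"bottle")[:2]:print(np.round(f["centre"]),f["confidence"],ray(p,f["centre"],0))
  im=cv2.cvtColor(p["image"],cv2.COLOR_RGB2HSV);m=cv2.inRange(im,(100,120,40),(125,255,255))
  n,l,s,c=cv2.connectedComponentsWithStats(m)
  for i in range(1,n):
    if s[i,4]>60:print(s[i],c[i],ray(p,c[i][::-1],.125))
E
```

```text
t: 4.23
tool_pos: [0.4079, -0.2489, 0.2227]
tool_rot: [0.002, 0.975, 0.224, 0.001]
force: [0.8, 0.4, 0.1]
width: 0.0002
grasp_force: 0.0
t: 4.9
tool_pos: [0.3968, 0.0731, 0.2202]
tool_rot: [-0.0, 0.975, 0.224, -0.0]
force: [1.2, -0.1, -0.3]
width: 0.0854
grasp_force: 0.0
t: 5.23
tool_pos: [0.3972, 0.1184, 0.2199]
tool_rot: [0.0, 0.974, 0.225, -0.001]
force: [0.4, -0.0, -0.2]
width: 0.0852
grasp_force: 0.0
[0.3971981  0.11843712 0.21994008] [ 0.40394453 -0.01956952 -0.18752587] [ 9.59975733e-02  7.82436683e-03 -3.49257022e-01  1.21471131e+00
 -5.98633208e-04  2.78388469e+00]
[120. 352.] 0.62 [0.4716227  0.11834173 0.        ]
[ 342  102   52   52 2074] [367.33606557 127.19479267] [0.47200093 0.12122864 0.125     ]
[251. 293.] 0.5 [0.4668759  0.12232443 0.        ]
[249. 170.] 0.36 [0.47916739 0.41651911 0.        ]
[457 135  29  29 462] [471.0021645  149.22510823] [ 0.67368566 -0.28345953  0.125     ]
```

View pics/w2.png

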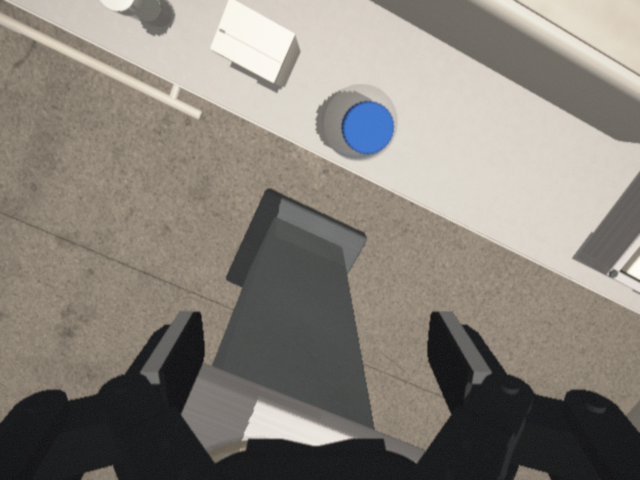

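The wrist view shows the blue cap at (127, 367), giving the bottle axis at (0.472, 0.121). The box on its left is well below grasp height.

```bash
python3 -m crank '.035 .002 0 0 0 0;.07 .002 0 0 0 0;.075 .002 -.03 0 0 0;.075 .002 -.06 0 0 0;.075 .002 -.09 0 0 0;.075 .002 -.11 0 0 0;.075 .002 -.120 0 0 0;.075 .002 -.120 0 0 0' 0
python3 -m crank '0 0 0 0 0 0;0 0 0 0 0 0' 0
python3 -m crank '0 0 0 0 0 0;0 0 0 0 0 0;0 0 0 0 0 0;0 0 0 0 0 0;0 0 0 0 0 0;0 0 0 0 0 0;0 0 0 0 0 0;0 0 0 0 0 0' 1 40
python3 - <<'E'
from h import *
p=capture("wrist");save(p,"w3")
E
```

```text
t: 6.1
tool_pos: [0.471, 0.1188, 0.0981]
tool_rot: [-0.0, 0.975, 0.223, -0.002]
force: [-0.3, 0.9, 0.3]
width: 0.0858
grasp_force: 0.0
t: 6.27
tool_pos: [0.474, 0.1198, 0.1018]
tool_rot: [0.0, 0.975, 0.224, 0.001]
force: [0.5, -0.9, 0.4]
width: 0.0851
grasp_force: 0.0
t: 6.93
tool_pos: [0.4731, 0.1205, 0.1009]
tool_rot: [-0.0, 0.975, 0.224, 0.001]
force: [-1.4, 1.2, 4.5]
width: 0.0294
grasp_force: 39.3
```

View pics/w3.png

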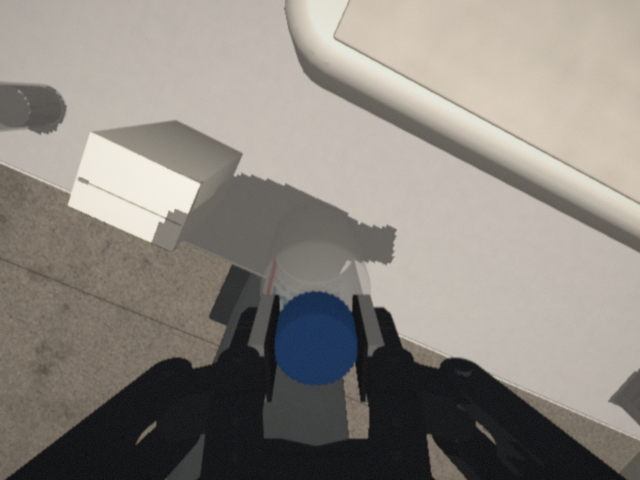

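The cap (centre 338, 317) sits squarely between the pads with 39 N of grip. I'll lift, retreat and carry it back.

```bash
python3 -m crank '0 0 .01 0 0 0;0 0 .03 0 0 0;0 0 .055 0 0 0;-.005 0 .08 0 0 0;-.025 0 .105 0 0 0;-.045 0 .13 0 0 0;-.065 0 .14 0 0 0;-.075 0 .14 0 0 0'
python3 -m crank '0 -.01 0 0 0 0;0 -.035 0 0 0 0;0 -.065 0 0 0 0;0 -.10 0 0 0 0;0 -.135 0 0 0 0;0 -.17 0 0 0 0;0 -.205 0 0 0 0;0 -.24 0 0 0 0'
python3 -m crank '0 -.035 0 0 0 0;0 -.07 0 0 0 0;.01 -.105 0 0 0 0;.025 -.14 0 0 0 0;.045 -.17 0 0 0 0;.07 -.20 0 0 0 0;.09 -.225 0 0 0 0;.105 -.24 0 0 0 0'
python3 -m crank '.009 -.005 0 0 0 0;.009 -.005 0 0 0 0;.009 -.005 0 0 0 0;.009 -.005 0 0 0 0;.009 -.005 0 0 0 0'
python3 - <<'E'
from h import *
print(readout.sense()["tool_pos"])
p=capture("wrist");save(p,"w4");q=capture("top")
for p in(p,q):
  for f in finder.spot_point(p,"supported_board")[:2]:print(np.round(f["centre"]),f["confidence"],ray(p,f["centre"],.046))
E
```

```text
t: 7.65
tool_pos: [0.3969, 0.1203, 0.243]
tool_rot: [0.0, 0.975, 0.224, 0.002]
force: [0.0, -0.2, -2.9]
width: 0.0296
grasp_force: 39.5
t: 8.32
tool_pos: [0.3971, -0.1221, 0.2389]
tool_rot: [-0.0, 0.975, 0.224, -0.001]
force: [0.7, 0.2, -0.8]
width: 0.0294
grasp_force: 39.6
t: 8.98
tool_pos: [0.5034, -0.3637, 0.2373]
tool_rot: [-0.0, 0.975, 0.223, -0.001]
force: [-0.2, -0.0, -0.9]
width: 0.0293
grasp_force: 39.7
t: 9.4
tool_pos: [0.5109, -0.3642, 0.2399]
tool_rot: [-0.0, 0.975, 0.224, -0.0]
force: [-0.4, 0.1, -0.4]
width: 0.0294
grasp_force: 39.7
[ 0.51094541 -0.36423196  0.2399086 ]
[195. 314.] 0.74 [ 0.5149082 -0.3613457  0.046    ]
[237. 315.] 0.68 [ 0.48043488 -0.37840292  0.046     ]
[223. 502.] 0.83 [ 0.51411099 -0.36741576  0.046     ]
```

View pics/w4.png

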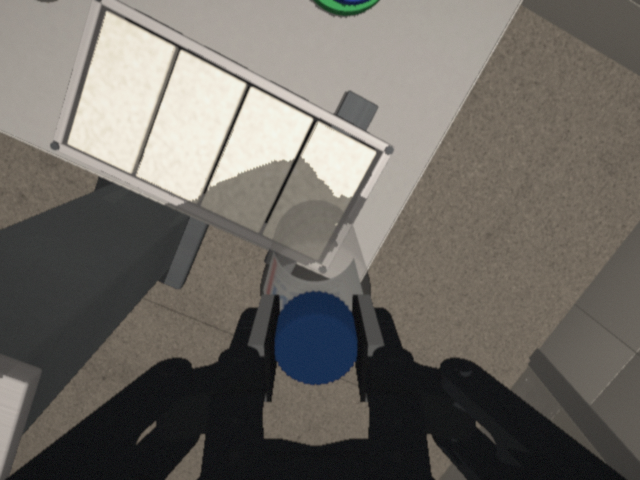

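The bottle hangs straight, with its cap at (338, 317) as it was when gripped. The board centre is (0.514, -0.365), so I'll lower it there.

```bash
python3 -m crank '.003 -.001 -.015 0 0 0;.003 -.001 -.035 0 0 0;.003 -.001 -.055 0 0 0;.003 -.001 -.07 0 0 0;.003 -.001 -.08 0 0 0;.003 -.001 -.084 0 0 0;.003 -.001 -.086 0 0 0;.003 -.001 -.086 0 0 0'
python3 -m crank '0 0 -.001 0 0 0;0 0 -.002 0 0 0;0 0 -.003 0 0 0;0 0 -.004 0 0 0;0 0 -.005 0 0 0;0 0 -.006 0 0 0;0 0 -.006 0 0 0;0 0 -.006 0 0 0'
```

```text
t: 10.27
tool_pos: [0.5149, -0.3659, 0.1548]
tool_rot: [0.0, 0.975, 0.224, 0.0]
force: [0.2, -0.2, -1.2]
width: 0.0292
grasp_force: 39.8
t: 10.93
tool_pos: [0.5147, -0.3657, 0.1482]
tool_rot: [-0.0, 0.975, 0.224, -0.0]
force: [0.1, -0.3, -1.1]
width: 0.0293
grasp_force: 39.8
```

```bash
python3 -m crank '0 0 -.0005 0 0 0;0 0 -.001 0 0 0;0 0 -.0015 0 0 0;0 0 -.002 0 0 0;0 0 -.002 0 0 0;0 0 -.002 0 0 0'
python3 -m crank '0 0 -.0005 0 0 0;0 0 -.001 0 0 0;0 0 -.001 0 0 0;0 0 -.001 0 0 0'
```

```text
t: 11.43
tool_pos: [0.5148, -0.3658, 0.1465]
tool_rot: [0.0, 0.975, 0.224, 0.0]
force: [-0.9, 0.5, 0.5]
width: 0.0291
grasp_force: 39.9
t: 11.77
tool_pos: [0.5148, -0.3658, 0.1456]
tool_rot: [0.0, 0.975, 0.224, 0.0]
force: [0.3, 0.2, 3.4]
width: 0.0294
grasp_force: 40.2
```

Contact is clear at about 4 N, so I'll release, lift and check.

```bash
python3 -m crank '0 0 0 0 0 0;0 0 0 0 0 0;0 0 0 0 0 0;0 0 0 0 0 0;0 0 0 0 0 0;0 0 0 0 0 0;0 0 0 0 0 0;0 0 0 0 0 0' 0 40
python3 -m crank '0 0 .01 0 0 0;0 0 .03 0 0 0;0 0 .06 0 0 0;0 0 .09 0 0 0;0 0 .11 0 0 0;-.03 0 .11 0 0 0;-.065 0 .11 0 0 0;-.08 0 .11 0 0 0'
python3 -m crank '-.03 0 0 0 0 0;-.03 0 0 0 0 0;-.03 0 0 0 0 0;-.03 0 0 0 0 0'
python3 - <<'E'
from h import *
p=capture("wrist");save(p,"w5");q=capture("top")
for p in(p,q):
  for n,z in(("supported_board",.046),("bottle",.046),("tall_tub",0)):
    for f in finder.spot_point(p,n)[:1]:print(n,np.round(f["centre"]),f["confidence"],ray(p,f["centre"],z))
E
```

```text
t: 12.43
tool_pos: [0.5147, -0.3658, 0.1452]
tool_rot: [0.0, 0.975, 0.224, -0.0]
force: [0.1, -0.2, 0.6]
width: 0.0853
grasp_force: 0.0
t: 13.1
tool_pos: [0.4324, -0.3655, 0.2568]
tool_rot: [0.001, 0.975, 0.224, -0.0]
force: [0.2, 1.3, 0.2]
width: 0.0856
grasp_force: 0.0
t: 13.43
tool_pos: [0.4051, -0.3662, 0.2562]
tool_rot: [0.001, 0.975, 0.224, 0.001]
force: [-0.4, -0.4, 0.5]
width: 0.0856
grasp_force: 0.0
bottle [ 83. 370.] 0.83 [ 0.51222189 -0.36497951  0.046     ]
supported_board [227. 502.] 0.75 [ 0.5060162  -0.36586676  0.046     ]
bottle [224. 502.] 0.93 [ 0.5131954 -0.3669081  0.046    ]
tall_tub [248. 172.] 0.68 [0.48282273 0.41048291 0.        ]
```

View pics/w5.png

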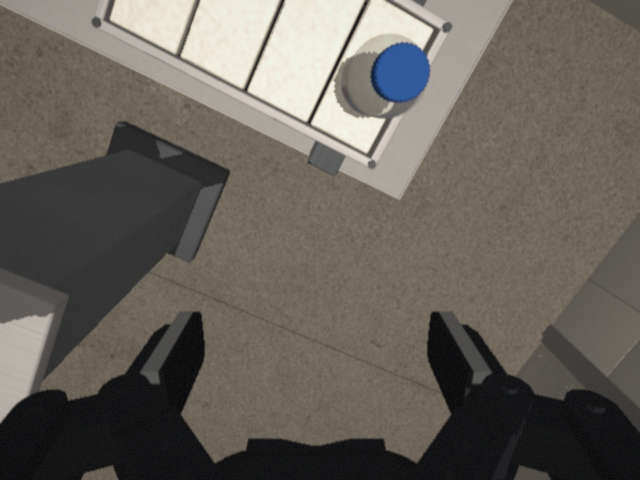

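The bottle stands upright on the middle of the rightmost board, cap at (72, 400) and foot about (83, 370). The gripper is clear of it, so I'm handing in.

```bash
python3 -c "from bench import ticket;print(ticket.finish_job())"
```

```text
the job is handed in; nothing more can be done
None
```

I pressed the supported board (the rightmost one) with about 10 N and it held; the bottle now stands upright at its centre, released, the tub was left alone, and the job is handed in, though it returned no verdict.

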